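# Push the failed print through the scrap box flap

## Robot

A 6-joint arm with a two-finger parallel gripper is mounted at the origin on the work surface. World frame = base frame: x ahead of the robot, y to its left, z up, the work surface at z = 0. Lengths are in m, angles in rad, forces in N, time in s.
With the tool pointing down it reaches from about 0.3 to 0.775 m from the base axis. Payload 14.6 kg.
Tool frame: the origin (TCP) lies midway between the tips of the shut fingers; the grasp point (between the pads) lies 19 mm behind it (ctrl.tcp_to_grasp is the distance from the TCP to the grasp point, in m); x points along the fingers, y is the direction in which the jaws open and shut, and the axes are right-handed (so a half turn about x gives the same grasp; the last joint's range is limited). The gripper opens to 94 mm and grips with 3 to 60 N. Pads are 16 mm wide; open, the fingers measure 119 mm over their backs; the gripper's body (75 mm by 177 mm) begins 78 mm behind the grasp point.
Start: joints at [-1.212, 0.3, 1.521, -0, 1.321, -0.067], TCP at [0.227, -0.501, 0.205] pointing down, gripper open.
Joint ranges: [-3.03, 3.03], [-0.79, 2.21], [0.23, 2.52], [-1.04, 4.18], [0, 3.07], [-2.55, 2.55]. Speed limits (rad/s): [2.22, 2.22, 2.57, 3.14, 3.14, 3.14].

## Interface

Orientations are given as [roll, pitch, yaw] about the fixed x, y, z axes, in that order (R = Rz(yaw) Ry(pitch) Rx(roll)).
In Python, from station import ctrl gives the robot as it stands.
- The arm moves only by the tool jog_arm, never from a script. Its argument "rows" is one flat list of numbers, 7 for each row, row after row: the shift along the world's x, y, z in m, then the turn, a rotation vector about the world's x, y, z in degrees, then the closure, from 0 (fully open) to 1 (shut). A call has 1 to 8 rows; each row shifts and turns the commanded pose from where the row before left it; what a row does not reach is not made up. A row lasts 1/12 s, in which the tool goes at most 41.7 mm and 7.16 degrees, less where a joint would pass 70% of its speed; a pose out of reach is approached as far as the arm can. A call with a gripper value outside its range is refused whole. The fingers move at their own pace and stop on an object; "squeeze" is the grip in N (left out, the last holds). Time passes only in rows, so rows that do not move let the fingers close. It gives the time, the measured TCP pose, the force and the opening at its end, in the units of the state.
- ctrl.get_obs(): the state, without advancing time (a new reading comes with each control period).
- ctrl.camera(name): name is "side" or "top" or "wrist"; returns (picture, depth): 384x512x3 uint8, red, green, blue; 384x512 float32, m along the optical axis (not along the pixel's ray), 0 where there is no reading.
- ctrl.camera_model(name): a dict with "K" (3x3 intrinsics, pixels), "extrinsics" (4x4, takes a point from camera to world coordinates). Camera axes: x right, y down, z forward; pixel columns grow to the right and rows downward; lengths in m; the calibration is good to about 2 mm. A picture is of the moment at which its call begins: read the wrist's pose just before it. camera_model takes no time and is no camera call; for the wrist camera it gives the pose at the moment of the call.
- ctrl.hand_in(): hands the job in, once; it reports no verdict.
The state is a dict: "time_s": time; "qpos": joint angles; "joint_vel": joint speeds; "tau": joint torques, N m; "ee_pos": TCP position; "eef_rot": TCP orientation; "force": force on the tool from outside, world axes, zero at the start; "moment": the same for the moment, N m; "grip_width": finger opening in m.
Only numpy, scipy, OpenCV 4.12 (cv2) and the standard library are available. Lean on these libraries where they do the work, as an engineer would, in place of code of your own. Each camera call takes 0.05 s, during which the arm holds its last target.

## Task

One of the three grey printed columns is a failed print: it has a flange only at its foot and stops short at the top. Push it right through the sprung flap in the lid of the scrap box, so that it ends up lying or standing inside the box and the flap has snapped shut again. Leave the two finished columns, which have a flange at both ends, standing where they are.

Things in the scene. Friction and masses are not known exactly. Their poses are not given: they have to be found in the camera images.
- failed_center (a point): the failed column, standing upright, loose, about 60 g: round grey plastic, 105 mm high; one round foot flange 40 mm across and 8 mm thick with a short cone above it (34 narrowing to 22 mm, up to 18 mm above the underside), then a plain shaft 22 mm across up to the ragged top, no upper flange. This point is on its axis half-way up (52.5 mm above the underside); z points along the column from foot to top
- good1_center (a point): a finished column, to be left standing: like the failed one but 120 mm high and with a second 40 mm flange at the top. This point is on its axis, half-way up (60 mm)
- good2_center (a point): the other finished column, the same as the first; point on its axis, half-way up (60 mm)
- bin: the scrap box, fixed to the table: clear walls, plywood floor and lid, 200 (x) by 190 (y) by 180 mm high; floor 6 mm, walls 4 mm, lid 6 mm thick. Origin at the centre of its underside, z up. The only opening is the rectangular mouth in the middle of the flat lid
- mouth (a point): centre of the mouth, level with the top of the lid (180 mm above the table); same axes as the box. The mouth is 60 mm along the box's x and 120 mm along its y, closed by the grey flap, which is hinged along the mouth's +x edge (two steel hinges on the lid show the side) and swings down into the box; its free edge, at the mouth's -x edge when shut, reaches at most 60 mm below the lid's top
- flap (a joint): angle of the flap: 0 shut (level with the lid), grows as it swings down into the box, stop at 1.4 rad. A spring closes it, about 0.05 N m at 0 rising to 0.1 N m when open: the column's own weight does not open it, pressing it down with the column's foot takes about 3 to 8 N. While the column is part-way in, the flap leans on it and may hold it there; then its top has to be pushed down below the flap's free edge
Things that resemble listed ones, but are neither listed nor needed, are in the scene too. Leave any turquoise or yellow look-alike of the part that bears failed_center alone.

How it is judged:
On the way:
1. the failed column, in the mouth of the box, presses the flap open (value of joint flap above 0.5 rad and horizontal distance between failed_center and mouth below 0.05 m), for 0.05 s.
At the end, for the whole second after the job is handed in: The failed column is inside the scrap box, at rest, its centre less than 100 mm above the table and within the box's walls; the flap is shut (within 0.08 rad); both finished columns are within 30 mm of where they stood (x of failed_center in the frame of bin between -0.1 and 0.1 m and y of failed_center in the frame of bin between -0.095 and 0.095 m and z of failed_center in the frame of bin between 0 and 0.1 m and value of joint flap below 0.08 rad and linear speed of failed below 0.05 m/s and distance of each of good1_center, good2_center from where it was at the start of the episode below 0.03 m); the robot touches nothing.
It fails at once if a finished column is knocked over, lifted or shoved more than 30 mm (distance of any of good1_center, good2_center from where it was at the start of the episode above 0.03 m or angle between any of good1_center, good2_center's own z axis and vertical above 0.5 rad).
It also fails if it takes over 42 s, if anything falls off the work surface, if the arm or the gripper's body presses on something with over 40 N, if the wrist force passes 120 N, or if a joint passes its speed limit or range.

## Working session

There is one attempt and no reset: what is moved stays moved. The work goes in short steps, Python scripts to look and compute and a tool call to move; the robot and the scene stay as the last step left them, time stands still between calls to the robot, and variables do not carry over. Pictures are saved under pics/ and viewed, and the job is handed in when it is done.

Besides the shell and the picture viewer there is one more tool, called after ">>>" by a JSON object that holds its "op" and its "data", one argument or row to a line. jog_arm: Moves the arm, as the interface text tells. Its arguments: {"type":"object","properties":{"rows":{"type":"array"},"squeeze":{"type":"number"}},"required":["rows"]}

```bash
mkdir -p pics; ls
python3 - <<'E'
from station import ctrl
import cv2,numpy as np
o=ctrl.get_obs();print(o)
for n in("side","top","wrist"):
    m=ctrl.camera_model(n);p,d=ctrl.camera(n)
    cv2.imwrite(f"pics/{n}0.png",p[:,:,::-1]);np.savez(f"{n}0.npz",p=p,d=d,K=m["K"],E=m["extrinsics"])
    print(n,m)
E
```

```text
pics
{'time_s': 0.0, 'qpos': array([-1.21158492e+00,  3.00437003e-01,  1.52156992e+00,  3.29029487e-05,
        1.32072329e+00, -6.65714813e-02]), 'joint_vel': array([-1.22318754e-04,  1.19909461e-04, -2.59083678e-05, -1.89052731e-04,
       -6.97576258e-04, -1.36898104e-03]), 'tau': array([ 9.02456650e-04, -5.31800187e+01, -3.52731121e+01,  7.08153960e-02,
        2.45103403e-02, -1.09501605e-04]), 'ee_pos': array([ 0.22709525, -0.50063741,  0.20490976]), 'eef_rot': array([-1.66537664,  1.56965832,  1.90199074]), 'force': array([-0.10295799, -0.18737218, -0.76613393]), 'moment': array([ 0.0390215 , -0.0152078 ,  0.00127315]), 'grip_width': 0.09410669510334746}
side {'K': array([[467.74008487,   0.        , 253.28051255],
       [  0.        , 467.74008487, 184.04162521],
       [  0.        ,   0.        ,   1.        ]]), 'extrinsics': array([[-0.91059672, -0.27440481,  0.30905601,  0.11436239],
       [-0.41325605,  0.61492691, -0.67162812,  0.93358402],
       [-0.00574887, -0.73930163, -0.67334987,  0.99614782],
       [ 0.        ,  0.        ,  0.        ,  1.        ]])}
top 
[... 243 characters left out ...]
[-0.99961765, -0.02174379,  0.01708091,  0.07850588],
       [-0.01593138, -0.05198541, -0.99852076,  0.9834885 ],
       [ 0.        ,  0.        ,  0.        ,  1.        ]])}
wrist {'K': array([[309.86184108,   0.        , 253.84183419],
       [  0.        , 309.86184108, 198.84341123],
       [  0.        ,   0.        ,   1.        ]]), 'extrinsics': array([[ 4.12446552e-01, -8.82393172e-01, -2.26429086e-01,
         2.92002454e-01],
       [-9.10981771e-01, -3.99567138e-01, -1.02265910e-01,
        -4.70890012e-01],
       [-2.34881108e-04,  2.48451991e-01, -9.68644183e-01,
         3.83258746e-01],
       [ 0.00000000e+00,  0.00000000e+00,  0.00000000e+00,
         1.00000000e+00]])}
```

View pics/top0.png

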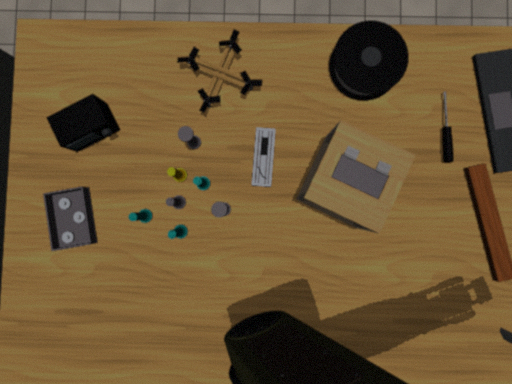

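View pics/side0.png

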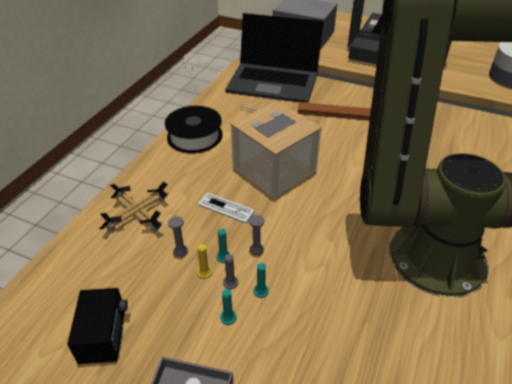

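Run:
```python
import cv2,numpy as np
z=np.load("top0.npz");p=z['p'];d=z['d'];K=z['K'];E=z['E']
c=np.hstack([cv2.resize(p[110:260,110:260],(390,390),interpolation=cv2.INTER_CUBIC),cv2.resize(np.load("side0.npz")['p'][200:335,150:285],(390,390),interpolation=cv2.INTER_CUBIC)])
cv2.imwrite("pics/crop.png",c[:,:,::-1])
v,u=np.mgrid[:384,:512]
P=np.stack([(u-K[0,2])/K[0,0]*d,(v-K[1,2])/K[1,1]*d,d],-1)@E[:3,:3].T+E[:3,3]
np.save("Ptop.npy",P)
# table plane check & height blobs
H=P[...,2]; print("table z",np.median(H[d>0]))
m=((H>0.085)&(H<0.16)&(d>0)).astype(np.uint8); m[:, :110]=0;m[:,300:]=0
n,l,s,cc=cv2.connectedComponentsWithStats(m)
for i in range(1,n):
    if s[i,4]>6: q=l==i; print(cc[i].round(1),s[i,4],"zmax",H[q].max().round(4),"zmed",np.median(H[q]).round(4),P[q].mean(0).round(4),p[q].mean(0).round())
```

```text
table z 0.0015965620911736478
[185.6 133.2] 199 zmax 0.1252 zmed 0.1216 [0.6444 0.2661 0.1214] [85. 78. 79.]
[172.  171.1] 72 zmax 0.1101 zmed 0.105 [0.5499 0.3014 0.1038] [116. 113.  20.]
[197.5 180.2] 70 zmax 0.1095 zmed 0.1049 [0.5281 0.2354 0.104 ] [28. 97. 90.]
[170.6 201.1] 75 zmax 0.1095 zmed 0.1051 [0.4735 0.3024 0.1035] [72. 66. 65.]
[219.  208.8] 200 zmax 0.1264 zmed 0.1213 [0.4572 0.1769 0.1213] [86. 80. 82.]
[133.8 215.9] 81 zmax 0.1096 zmed 0.1045 [0.434  0.3949 0.1025] [25. 83. 75.]
[172.6 233.3] 76 zmax 0.1091 zmed 0.1049 [0.3925 0.2945 0.1034] [25. 86. 79.]
```

View pics/crop.png

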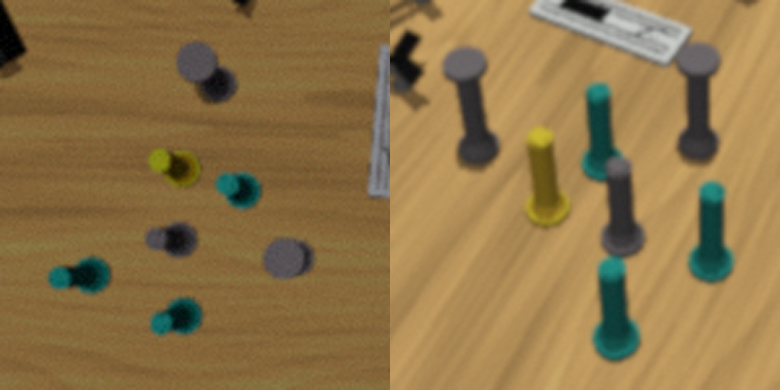

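Run:
```python
import cv2,numpy as np
P=np.load("Ptop.npy");z=np.load("top0.npz");p=z['p'];d=z['d'];K=z['K'];E=z['E']
def ray(uv,h,K=K,E=E):
    r=E[:3,:3]@np.array([(uv[0]-K[0,2])/K[0,0],(uv[1]-K[1,2])/K[1,1],1]);t=(h-E[2,3])/r[2];return E[:3,3]+t*r
H=P[...,2]
m=((H>0.165)&(H<0.21)&(d>0)).astype(np.uint8);m[:,:280]=0;m[:,440:]=0;m[250:]=0;m[:110]=0
print("lid z",np.median(H[m>0]))
pts=np.array([ray((u,v),0.18)[:2] for v,u in np.argwhere(m>0)]).astype(np.float32)
R=cv2.minAreaRect(pts);print(R);print(cv2.boxPoints(R), pts.mean(0))
mm=((p.astype(int).max(-1)-p.min(-1)<22)&(m>0)).astype(np.uint8)
mm=cv2.morphologyEx(mm,cv2.MORPH_OPEN,np.ones((3,3)))
n,l,s,cc=cv2.connectedComponentsWithStats(mm);print(s,cc)
i=1+np.argmax(s[1:,4]);q=np.array([ray((u,v),0.18)[:2] for v,u in np.argwhere(l==i)]).astype(np.float32)
r2=cv2.minAreaRect(q);print(r2)
cv2.imwrite("pics/box.png",cv2.resize(p[110:250,290:430],(700,700)[:2] and (560,560),interpolation=cv2.INTER_CUBIC)[:,:,::-1])
# top-disc centroids
for n_,h,w in(("failed",.105,(155,188,190,212)),("g1",.12,(172,200,120,148)),("g2",.12,(205,235,195,224))):
    k=(H>h-.006)&(d>0);b=np.zeros_like(k);b[w[2]:w[3],w[0]:w[1]]=1;k&=b
    vu=np.argwhere(k);c=vu.mean(0)[::-1];print(n_,c,k.sum(),ray(c,h))
# side
z=np.load("side0.npz");ps,ds,Ks,Es=z['p'],z['d'],z['K'],z['E']
v,u=np.mgrid[:384,:512]
Q=np.stack([(u-Ks[0,2])/Ks[0,0]*ds,(v-Ks[1,2])/Ks[1,1]*ds,ds],-1)@Es[:3,:3].T+Es[:3,3]
for n_,c in(("failed",(.4735,.3024)),("g1",(.6444,.2661)),("g2",(.4572,.1769))):
    k=(np.hypot(Q[...,0]-c[0],Q[...,1]-c[1])<.026)&(Q[...,2]>.03)&(Q[...,2]<.095)
    print(n_,"side shaft mean",Q[k].mean(0),k.sum())
```

```text
lid z 0.18086471096435475
((0.5408920049667358, -0.15148888528347015), (0.1918307989835739, 0.20142397284507751), 65.68030548095703)
[[ 0.40961638 -0.19741695]
 [ 0.5931664  -0.28036892]
 [ 0.67216766 -0.10556082]
 [ 0.4886176  -0.02260885]] [ 0.54025334 -0.15175757]
[[     0      0    512    384 195084]
 [   333    147     57     51   1524]] [[254.67664698 191.64224642]
 [360.89566929 173.29133858]]
((0.5515171885490417, -0.15698933601379395), (0.11718513071537018, 0.08177516609430313), 65.61129760742188)
failed [169.9375   201.140625] 64 [0.47342167 0.30363229 0.105     ]
g1 [185.55276382 133.16080402] 199 [0.64469116 0.26641298 0.12      ]
g2 [219.00995025 208.71144279] 201 [0.45723624 0.17701541 0.12      ]
failed side shaft mean [0.46617566 0.31299495 0.06282661] 138
g1 side shaft mean [0.63628845 0.27475811 0.0630366 ] 136
g2 side shaft mean [0.45004088 0.18622727 0.0632164 ] 135
```

View pics/box.png

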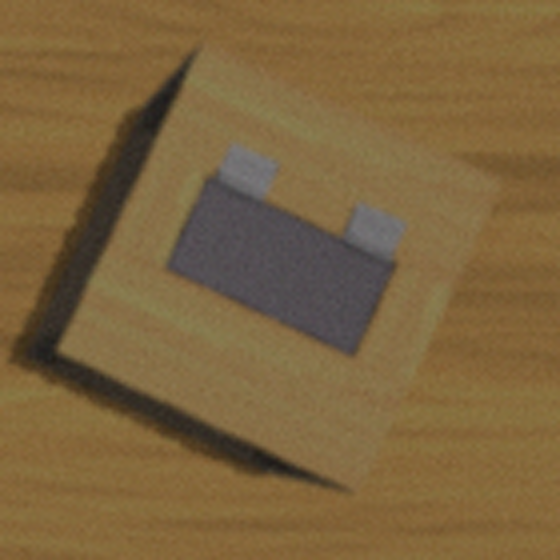

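Run:
```python
from station import ctrl
import numpy as np
from scipy.spatial.transform import Rotation as R
o=ctrl.get_obs();M=R.from_euler('xyz',o['eef_rot']).as_matrix();print(M.round(4))
a=np.degrees(np.arctan2(M[1,1],M[0,1]));t=np.degrees(np.arctan2(.911,.412));print("jaw",a,"target",t,"turn",[(t-a+k) for k in(-180,0,180)],ctrl.tcp_to_grasp)
```

```text
[[-3.000e-04  4.131e-01 -9.107e-01]
 [ 8.000e-04 -9.107e-01 -4.131e-01]
 [-1.000e+00 -9.000e-04 -0.000e+00]]
jaw -65.60229344746755 target 65.66512570436718 turn [np.float64(-48.73258084816527), np.float64(131.26741915183473), np.float64(311.2674191518347)] 0.0188
```

>>> {"op": "jog_arm", "data": {
  "rows": [0.01, 0.0335, 0.02, 0, 0, 5.5, 0, 0.01, 0.0335, 0.02, 0, 0, 5.5, 0, 0.01, 0.0335, 0.005, 0, 0, 5.5, 0, 0.01, 0.0335, 0, 0, 0, 5.5, 0, 0.01, 0.0335, 0, 0, 0, 5.5, 0, 0.01, 0.0335, 0, 0, 0, 5.5, 0, 0.01, 0.0335, 0, 0, 0, 5.5, 0, 0.01, 0.0335, 0, 0, 0, 5.5, 0]
}}

```text
time_s: 0.82
ee_pos: [0.3071, -0.2312, 0.2504]
eef_rot: [1.485, 1.571, -0.458]
force: [1.2, -0.2, 0.2]
grip_width: 0.0938
```

>>> {"op": "jog_arm", "data": {
  "rows": [0.01, 0.0335, 0, 0, 0, 5.5, 0, 0.01, 0.0335, 0, 0, 0, 5.5, 0, 0.01, 0.0335, 0, 0, 0, 5.5, 0, 0.01, 0.0335, 0, 0, 0, 5.5, 0, 0.01, 0.0335, 0, 0, 0, 5.5, 0, 0.01, 0.0335, 0, 0, 0, 5.5, 0, 0.01, 0.0335, 0, 0, 0, 5.5, 0, 0.01, 0.0335, 0, 0, 0, 5.5, 0]
}}

```text
time_s: 1.48
ee_pos: [0.3872, 0.037, 0.2505]
eef_rot: [1.077, 1.57, -0.098]
force: [0.9, -0.9, 1.1]
grip_width: 0.0941
```

>>> {"op": "jog_arm", "data": {
  "rows": [0.01, 0.0335, 0, 0, 0, 5.5, 0.46, 0.01, 0.0335, 0, 0, 0, 5.5, 0.46, 0.01, 0.0335, 0, 0, 0, 5.5, 0.46, 0.01, 0.0335, 0, 0, 0, 5.5, 0.46, 0.01, 0.0335, 0, 0, 0, 5.5, 0.46, 0.01, 0.0335, 0, 0, 0, 5.5, 0.46, 0.01, 0.0335, 0, 0, 0, 5.5, 0.46, 0, 0, 0, 0, 0, 0, 0.46]
}}

```text
time_s: 2.15
ee_pos: [0.4575, 0.2737, 0.2493]
eef_rot: [-2.675, 1.569, 3.109]
force: [-0.2, -0.3, -0.9]
grip_width: 0.0509
```

Run:
```python
from station import ctrl
import cv2,numpy as np
from scipy.spatial.transform import Rotation as R
o=ctrl.get_obs();M=R.from_euler('xyz',o['eef_rot']).as_matrix();print(o['ee_pos'],"jaw",np.degrees(np.arctan2(M[1,1],M[0,1])),M[:,0].round(4))
m=ctrl.camera_model("wrist");K=m["K"];E=m["extrinsics"];p,d=ctrl.camera("wrist")
cv2.imwrite("pics/wrist1.png",p[:,:,::-1])
v,u=np.mgrid[:384,:512]
Q=np.stack([(u-K[0,2])/K[0,0]*d,(v-K[1,2])/K[1,1]*d,d],-1)@E[:3,:3].T+E[:3,3]
k=(np.hypot(Q[...,0]-.473,Q[...,1]-.303)<.03)&(Q[...,2]>.098)&(Q[...,2]<.115)&(d>0)
print(k.sum(),Q[k].mean(0),Q[k].min(0),Q[k].max(0),np.argwhere(k).mean(0))
```

```text
[0.4574638  0.27372872 0.249253  ] jaw 61.41483503867072 [-0.0015  0.     -1.    ]
334 [0.47034234 0.30389299 0.10289805] [0.45926333 0.2932125  0.09934677] [0.48201319 0.3147883  0.10565157] [186.41916168 284.76347305]
```

View pics/wrist1.png

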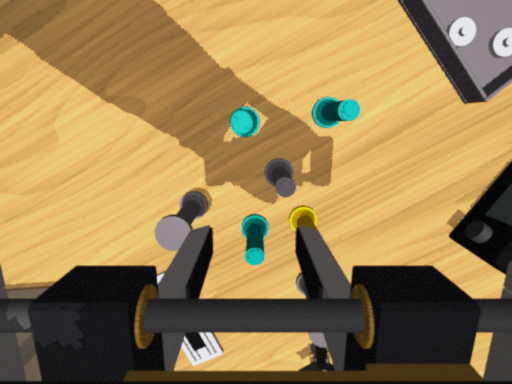

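>>> {"op": "jog_arm", "data": {
  "rows": [0.0145, 0.03, 0, 0, 0, 4.3, 0.46, 0, 0, 0, 0, 0, 0, 0.46, 0, 0, -0.035, 0, 0, 0, 0.46, 0, 0, -0.035, 0, 0, 0, 0.46, 0, 0, -0.035, 0, 0, 0, 0.46, 0, 0, -0.03, 0, 0, 0, 0.46, 0, 0, 0, 0, 0, 0, 0.46]
}}

```text
time_s: 2.78
ee_pos: [0.4692, 0.2973, 0.1102]
eef_rot: [-2.194, 1.562, -2.629]
force: [-0.3, -0.7, -0.7]
grip_width: 0.0509
```

Run:
```python
from station import ctrl
import cv2
p,d=ctrl.camera("side");q,_=ctrl.camera("wrist")
import numpy as np
cv2.imwrite("pics/s2.png",np.hstack([cv2.resize(p[150:340,130:330],(400,380)),cv2.resize(q,(400,300))[:, :] if 0 else cv2.copyMakeBorder(cv2.resize(q,(400,300)),0,80,0,0,0)])[:,:,::-1])
```

```text
(no output)
```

View pics/s2.png

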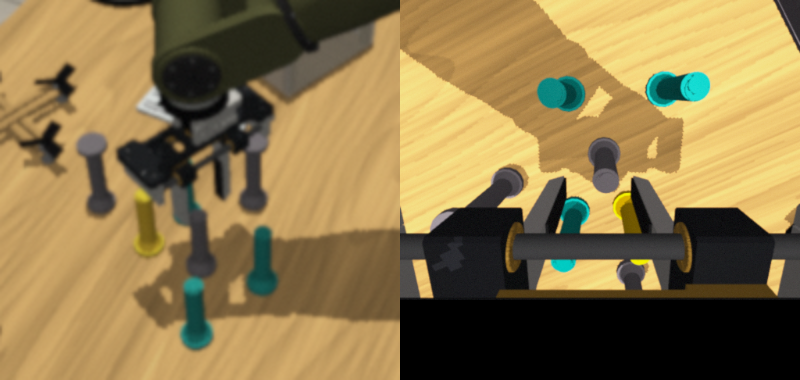

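```bash
cat > st.py <<'E'
from station import ctrl
import numpy as np
from scipy.spatial.transform import Rotation as R
o=ctrl.get_obs();M=R.from_euler('xyz',o['eef_rot']).as_matrix()
print(o['time_s'],o['ee_pos'].round(4),"jaw",np.degrees(np.arctan2(M[1,1],M[0,1])).round(2),M[:,0].round(4),o['qpos'].round(2),o['force'].round(1),round(o['grip_width'],4))
E
python3 st.py
```

```text
2.8833 [0.4717 0.2989 0.1162] jaw 65.11 [-6.e-04 -4.e-04 -1.e+00] [ 0.5   0.41  1.59 -0.    1.14 -0.64] [0.1 0.1 1.4] 0.0508
```

>>> {"op": "jog_arm", "data": {
  "rows": [0, 0.005, 0, 0, 0, 0.5, 0.46, 0, 0, -0.015, 0, 0, 0, 0.46, 0, 0, -0.015, 0, 0, 0, 0.46, 0, 0, -0.008, 0, 0, 0, 0.46, 0, 0, 0, 0, 0, 0, 0.46, 0, 0, 0, 0, 0, 0, 0.46]
}}

```text
time_s: 3.38
ee_pos: [0.4721, 0.3049, 0.0787]
eef_rot: [0.949, 1.569, 0.525]
force: [-0.1, -0.0, 0.0]
grip_width: 0.0509
```

```bash
python3 st.py
python3 - <<'E'
from station import ctrl
import cv2
p,d=ctrl.camera("side");q,_=ctrl.camera("wrist")
import numpy as np
cv2.imwrite("pics/s3.png",np.hstack([cv2.resize(p[180:310,170:300],(380,380)),cv2.resize(q[150:384,128:384],(415,380))])[:,:,::-1])
E
```

```text
3.3833 [0.4721 0.3049 0.0787] jaw 65.7 [ 1.1e-03  7.0e-04 -1.0e+00] [ 0.51  0.46  1.61  0.    1.07 -0.64] [-0.1 -0.   0. ] 0.0509
```

View pics/s3.png

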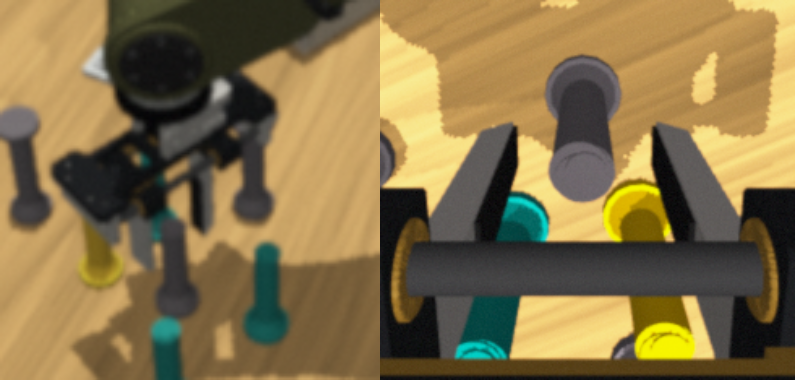

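>>> {"op": "jog_arm", "data": {
  "rows": [0, 0, 0, 0, 0, 0, 1, 0, 0, 0, 0, 0, 0, 1, 0, 0, 0, 0, 0, 0, 1, 0, 0, 0, 0, 0, 0, 1, 0, 0, 0, 0, 0, 0, 1, 0, 0, 0, 0, 0, 0, 1],
  "squeeze": 50
}}

```text
time_s: 3.98
ee_pos: [0.4717, 0.3046, 0.0775]
eef_rot: [0.753, 1.571, 0.329]
force: [-0.1, 0.4, 0.9]
grip_width: 0.021
```

```bash
python3 st.py
python3 - <<'E'
from station import ctrl
import cv2
p,d=ctrl.camera("side");q,_=ctrl.camera("wrist")
import numpy as np
cv2.imwrite("pics/s4.png",np.hstack([cv2.resize(p[180:310,170:300],(380,380)),cv2.resize(q[150:384,128:384],(415,380))])[:,:,::-1])
E
```

```text
3.9833 [0.4717 0.3046 0.0775] jaw 65.69 [ 1.e-04  0.e+00 -1.e+00] [ 0.51  0.46  1.62 -0.    1.06 -0.64] [-0.1  0.4  0.9] 0.021
```

View pics/s4.png

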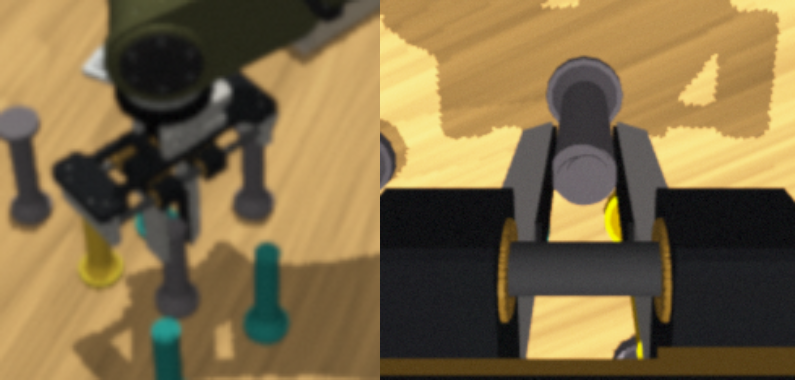

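>>> {"op": "jog_arm", "data": {
  "rows": [0, 0, 0.02, 0, 0, 0, 1, 0, 0, 0.03, 0, 0, 0, 1, 0, 0, 0.035, 0, 0, 0, 1, 0, 0, 0.035, 0, 0, 0, 1, 0, 0, 0.035, 0, 0, 0, 1, 0, 0, 0.035, 0, 0, 0, 1, 0, 0, 0.02, 0, 0, 0, 1, 0, 0, 0, 0, 0, 0, 1]
}}

```text
time_s: 4.75
ee_pos: [0.4725, 0.3051, 0.2923]
eef_rot: [0.93, 1.564, 0.506]
force: [-0.9, 0.1, -0.0]
grip_width: 0.0211
```

>>> {"op": "jog_arm", "data": {
  "rows": [0.004, -0.028, 0, 0, 0, 0, 1, 0.004, -0.028, 0, 0, 0, 0, 1, 0.004, -0.028, 0, 0, 0, 0, 1, 0.004, -0.028, 0, 0, 0, 0, 1, 0.004, -0.028, 0, 0, 0, 0, 1, 0.004, -0.028, 0, 0, 0, 0, 1, 0.004, -0.028, 0, 0, 0, 0, 1, 0.004, -0.028, 0, 0, 0, 0, 1]
}}

```text
time_s: 5.42
ee_pos: [0.5034, 0.0792, 0.2863]
eef_rot: [-2.637, 1.569, -3.061]
force: [1.0, -0.1, -0.5]
grip_width: 0.0211
```

>>> {"op": "jog_arm", "data": {
  "rows": [0.004, -0.028, 0, 0, 0, 0, 1, 0.004, -0.028, 0, 0, 0, 0, 1, 0.004, -0.028, 0, 0, 0, 0, 1, 0.004, -0.028, 0, 0, 0, 0, 1, 0.004, -0.028, 0, 0, 0, 0, 1, 0.004, -0.028, 0, 0, 0, 0, 1, 0, 0, 0, 0, 0, 0, 1, 0, 0, 0, 0, 0, 0, 1]
}}

```text
time_s: 6.08
ee_pos: [0.5274, -0.0883, 0.2861]
eef_rot: [-2.994, 1.569, 2.863]
force: [-0.2, -0.3, -0.1]
grip_width: 0.0209
```

```bash
python3 st.py
python3 - <<'E'
from station import ctrl
import cv2
p,d=ctrl.camera("side");m=ctrl.camera_model("wrist");q,dq=ctrl.camera("wrist");t,dt=ctrl.camera("top")
import numpy as np
np.savez("w5.npz",p=q,d=dq,K=m["K"],E=m["extrinsics"])
cv2.imwrite("pics/s5.png",np.hstack([cv2.resize(p[60:310,130:380],(380,380)),cv2.resize(q,(415,380))])[:,:,::-1])
E
```

```text
6.0833 [ 0.5274 -0.0883  0.2861] jaw 65.57 [-1.9e-03  6.0e-04 -1.0e+00] [-0.23  0.22  1.44  0.    1.49 -1.38] [-0.2 -0.3 -0.1] 0.0209
```

View pics/s5.png

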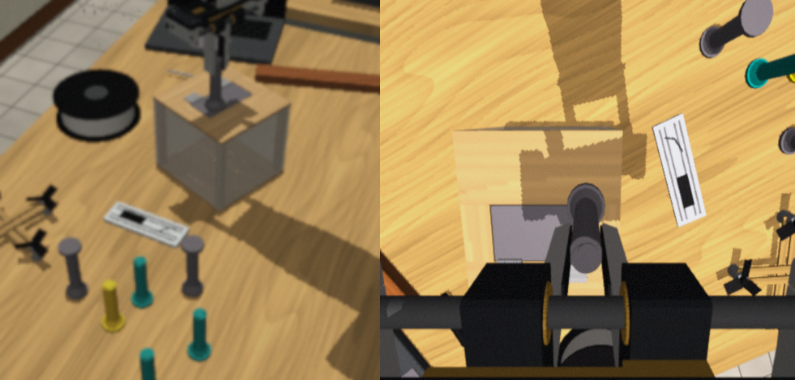

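Run:
```python
import cv2,numpy as np
z=np.load("w5.npz");p=z['p'];d=z['d'];K=z['K'];E=z['E']
v,u=np.mgrid[:384,:512]
r=np.stack([(u-K[0,2])/K[0,0],(v-K[1,2])/K[1,1],np.ones_like(u,float)],-1)
Q=(r*d[...,None])@E[:3,:3].T+E[:3,3]
w=r@E[:3,:3].T; Z=E[:3,3]+w*((.18-E[2,3])/w[...,2])[...,None]   # ray on z=.18
ex=np.array([.911,-.412]);ey=np.array([.412,.911]);c=np.array([.541,-.1515])
bx=(Z[...,:2]-c)@ex;by=(Z[...,:2]-c)@ey
lid=(abs(Q[...,2]-.181)<.008)&(d>0)&(abs(bx)<.12)&(abs(by)<.115)
print("lid z",np.median(Q[lid][:,2]), "bx",np.percentile(bx[lid],[.5,99.5]),"by",np.percentile(by[lid],[.5,99.5]))
# per-strip lid edge at -x
for a in(-.08,-.05,-.02,.02):
    k=lid&(abs(by-a)<.004);print("lid -x edge at by",a,bx[k].min().round(4))
for a in(-.09,-.08,-.07,-.06,-.05,-.04):
    k=lid&(abs(bx-a)<.004);print("by range at bx",a,by[k].min().round(4),by[k].max().round(4))
sat=p.astype(int).max(-1)-p.min(-1)
fl=lid&(sat<25)&(abs(bx)<.045)&(abs(by)<.07)
n,l,s,cc=cv2.connectedComponentsWithStats(cv2.morphologyEx(fl.astype(np.uint8),cv2.MORPH_OPEN,np.ones((3,3))))
i=1+np.argmax(s[1:,4]);f=l==i
print(s[1:],"flap bx",np.percentile(bx[f],[1,99]),"by",np.percentile(by[f],[1,99]))
for a in(-.05,-.04,-.03,-.02,-.01):
    k=f&(abs(by-a)<.003)
    if k.any():print("flap -x edge at by",a,bx[k].min().round(4))
# foot of column
k=(d>0)&(Q[...,2]>.185)&(Q[...,2]<.235)&(np.hypot(Q[...,0]-.527,Q[...,1]+.088)<.04);print("foot",k.sum(),Q[k].min(0),Q[k].max(0),Q[k].mean(0))
```

```text
lid z 0.1790725337298799 bx [-0.10124566  0.06365769] by [-0.0958725   0.09173702]
lid -x edge at by -0.08 -0.1005
lid -x edge at by -0.05 -0.1005
lid -x edge at by -0.02 -0.1013
lid -x edge at by 0.02 -0.1013
by range at bx -0.09 -0.0966 0.0927
by range at bx -0.08 -0.0966 0.0922
by range at bx -0.07 -0.0966 0.0925
by range at bx -0.06 -0.0966 0.0927
by range at bx -0.05 -0.0966 0.0922
by range at bx -0.04 -0.0966 0.0926
[[ 137  207  100   58 4404]
 [ 234  269   21   10  117]] flap bx [-0.03039599  0.02778944] by [-0.05911539  0.02944655]
flap -x edge at by -0.05 -0.0294
flap -x edge at by -0.04 -0.0294
flap -x edge at by -0.03 -0.0294
flap -x edge at by -0.02 -0.0304
flap -x edge at by -0.01 -0.0304
foot 1023 [ 0.50705116 -0.10779045  0.20772191] [ 0.54510931 -0.0679349   0.23497283] [ 0.51999946 -0.08477223  0.21900623]
```

>>> {"op": "jog_arm", "data": {
  "rows": [0.003, -0.021, 0, 0, 0, 0, 1, 0.003, -0.021, 0, 0, 0, 0, 1, 0.0027, -0.02, 0, 0, 0, 0, 1, 0, 0, -0.02, 0, 0, 0, 1, 0, 0, -0.01, 0, 0, 0, 1, 0, 0, 0, 0, 0, 0, 1, 0, 0, 0, 0, 0, 0, 1],
  "squeeze": 60
}}

```text
time_s: 6.82
ee_pos: [0.5363, -0.1485, 0.2577]
eef_rot: [-2.669, 1.57, -3.092]
force: [0.7, 0.9, -0.4]
grip_width: 0.0211
```

```bash
python3 st.py
```

```text
6.8167 [ 0.5363 -0.1485  0.2577] jaw 65.76 [-5.e-04 -0.e+00 -1.e+00] [-0.34  0.28  1.42 -0.    1.44 -1.48] [ 0.7  0.9 -0.4] 0.0211
```

>>> {"op": "jog_arm", "data": {
  "rows": [0, 0, -0.008, 0, 0, 0, 1, 0, 0, -0.008, 0, 0, 0, 1, 0, 0, -0.008, 0, 0, 0, 1, 0, 0, -0.008, 0, 0, 0, 1, 0, 0, -0.008, 0, 0, 0, 1, 0, 0, 0, 0, 0, 0, 1]
}}

```text
time_s: 7.32
ee_pos: [0.5356, -0.1489, 0.2154]
eef_rot: [-3.081, 1.567, 2.778]
force: [-2.5, 1.4, -0.9]
grip_width: 0.0208
```

```bash
cat > look.py <<'E'
import sys
from station import ctrl
import cv2,numpy as np
p,d=ctrl.camera("side");q,_=ctrl.camera("wrist")
cv2.imwrite(f"pics/{sys.argv[1]}.png",np.hstack([cv2.resize(p[80:220,210:350],(380,380)),cv2.resize(q,(415,380))])[:,:,::-1])
E
python3 st.py;python3 look.py s6
```

```text
7.3167 [ 0.5356 -0.1489  0.2154] jaw 65.71 [-0.0032  0.0012 -1.    ] [-0.34  0.31  1.49  0.    1.35 -1.48] [-2.5  1.4 -0.9] 0.0208
```

View pics/s6.png

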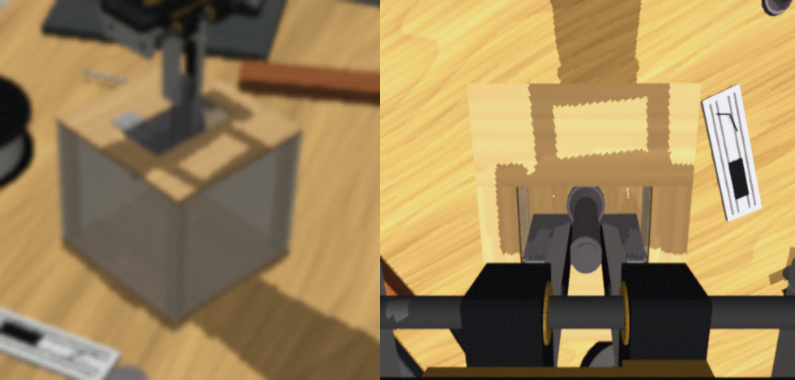

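>>> {"op": "jog_arm", "data": {
  "rows": [0, 0, -0.01, 0, 0, 0, 1, 0, 0, -0.01, 0, 0, 0, 1, 0, 0, -0.01, 0, 0, 0, 1, 0, 0, -0.01, 0, 0, 0, 1, 0, 0, -0.01, 0, 0, 0, 1, 0, 0, -0.01, 0, 0, 0, 1, 0, 0, 0, 0, 0, 0, 1]
}}

```text
time_s: 8.0
ee_pos: [0.5354, -0.1491, 0.1548]
eef_rot: [-3.05, 1.567, 2.809]
force: [-1.7, 0.1, -3.0]
grip_width: 0.021
```

```bash
python3 st.py;python3 look.py s7
```

```text
8.0 [ 0.5354 -0.1491  0.1548] jaw 65.69 [-0.0035  0.0012 -1.    ] [-0.34  0.36  1.56 -0.    1.22 -1.48] [-1.7  0.1 -3. ] 0.021
```

View pics/s7.png

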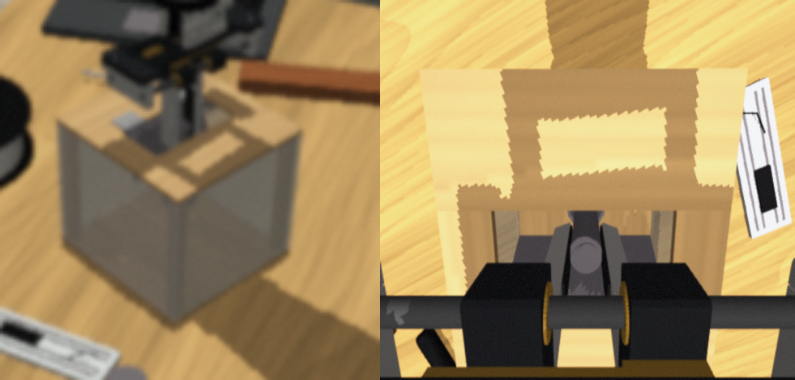

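>>> {"op": "jog_arm", "data": {
  "rows": [0, 0, -0.01, 0, 0, 0, 1, 0, 0, -0.01, 0, 0, 0, 1, 0, 0, -0.01, 0, 0, 0, 1, 0, 0, -0.01, 0, 0, 0, 1, 0, 0, -0.008, 0, 0, 0, 1, 0, 0, -0.006, 0, 0, 0, 1, 0, 0, 0, 0, 0, 0, 1]
}}

```text
time_s: 8.68
ee_pos: [0.5357, -0.1491, 0.1018]
eef_rot: [-3.06, 1.568, 2.799]
force: [-2.2, 1.0, -1.5]
grip_width: 0.0211
```

```bash
python3 st.py;python3 look.py s8
```

```text
8.6833 [ 0.5357 -0.1491  0.1018] jaw 65.7 [-2.4e-03  9.0e-04 -1.0e+00] [-0.34  0.42  1.61  0.    1.11 -1.48] [-2.2  1.  -1.5] 0.0211
```

View pics/s8.png

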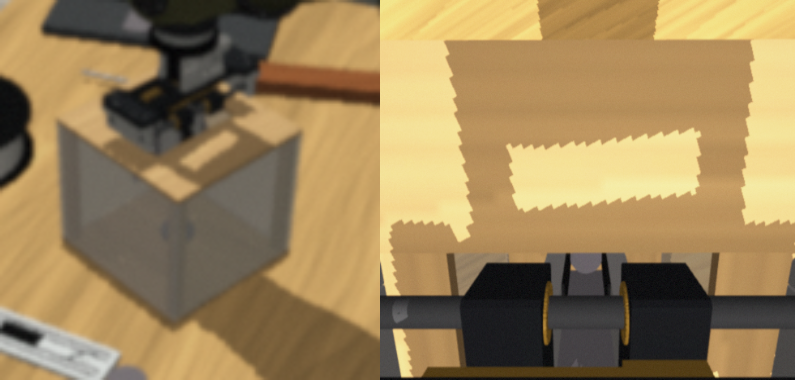

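>>> {"op": "jog_arm", "data": {
  "rows": [0, 0, -0.003, 0, 0, 0, 1, 0, 0, -0.002, 0, 0, 0, 1, 0, 0, 0, 0, 0, 0, 1]
}}

```text
time_s: 9.03
ee_pos: [0.5364, -0.1494, 0.0984]
eef_rot: [0.148, 1.57, -0.276]
force: [-1.8, -0.1, -0.6]
grip_width: 0.021
```

>>> {"op": "jog_arm", "data": {
  "rows": [0, 0, -0.002, 0, 0, 0, 1, 0, 0, -0.002, 0, 0, 0, 1, 0, 0, 0, 0, 0, 0, 1]
}}

```text
time_s: 9.28
ee_pos: [0.5363, -0.1493, 0.0941]
eef_rot: [-2.965, 1.57, 2.894]
force: [-1.4, 0.7, -1.0]
grip_width: 0.0209
```

>>> {"op": "jog_arm", "data": {
  "rows": [0, 0, -0.002, 0, 0, 0, 1, 0, 0, -0.001, 0, 0, 0, 1, 0, 0, 0, 0, 0, 0, 1]
}}

```text
time_s: 9.53
ee_pos: [0.5362, -0.1493, 0.0912]
eef_rot: [-2.994, 1.57, 2.865]
force: [-1.8, 1.5, -0.4]
grip_width: 0.021
```

>>> {"op": "jog_arm", "data": {
  "rows": [0, 0, 0, 0, 0, 0, 0.57, 0, 0, 0, 0, 0, 0, 0.57, 0, 0, 0, 0, 0, 0, 0.57, 0, 0, 0, 0, 0, 0, 0.57]
}}

```text
time_s: 9.87
ee_pos: [0.5364, -0.1494, 0.0915]
eef_rot: [-0.666, 1.571, -1.09]
force: [-1.6, 1.5, 0.1]
grip_width: 0.0399
```

```bash
python3 st.py;python3 look.py s9
```

```text
9.8667 [ 0.5364 -0.1494  0.0915] jaw 65.7 [ 0.e+00 -1.e-04 -1.e+00] [-0.34  0.43  1.62 -0.    1.09 -1.48] [-1.6  1.5  0.1] 0.0399
```

View pics/s9.png

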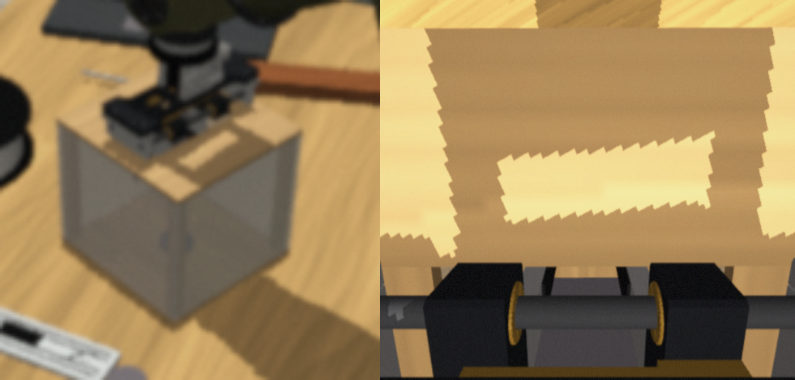

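>>> {"op": "jog_arm", "data": {
  "rows": [0, 0, 0.01, 0, 0, 0, 0.57, 0, 0, 0.015, 0, 0, 0, 0.57, 0, 0, 0.02, 0, 0, 0, 0.57, 0, 0, 0.02, 0, 0, 0, 0.57, 0, 0, 0.03, 0, 0, 0, 0.57, 0, 0, 0.03, 0, 0, 0, 0.57, 0, 0, 0.03, 0, 0, 0, 0.57, 0, 0, 0, 0, 0, 0, 0.57]
}}

```text
time_s: 10.63
ee_pos: [0.538, -0.1499, 0.2536]
eef_rot: [0.091, 1.561, -0.333]
force: [-0.3, 0.2, -0.0]
grip_width: 0.04
```

```bash
python3 st.py;python3 look.py s10
```

```text
10.6333 [ 0.538  -0.1499  0.2536] jaw 65.7 [ 0.0095 -0.0033 -0.9999] [-0.34  0.28  1.43  0.    1.42 -1.48] [-0.3  0.2 -0. ] 0.04
```

View pics/s10.png

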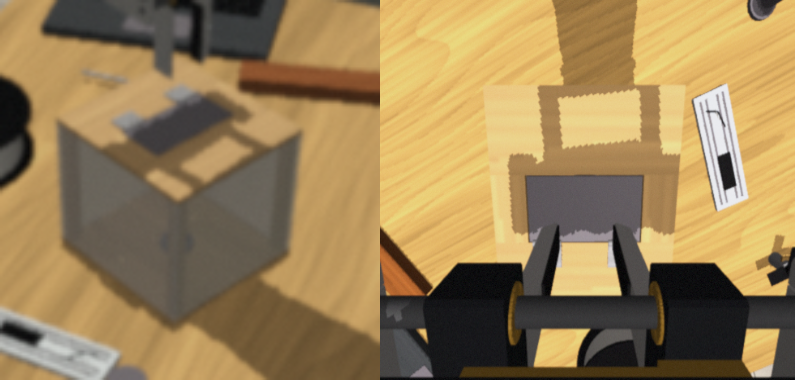

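>>> {"op": "jog_arm", "data": {
  "rows": [0, 0, 0.02, 0, 0, 0, 0.57, 0, 0, 0.02, 0, 0, 0, 0.57, 0, 0, 0, 0, 0, 0, 0.57, 0, 0, 0, 0, 0, 0, 0.57]
}}

```text
time_s: 11.07
ee_pos: [0.5364, -0.1494, 0.2861]
eef_rot: [0.449, 1.571, 0.025]
force: [-0.9, -0.7, -1.2]
grip_width: 0.0404
```

```bash
python3 st.py
python3 - <<'E'
from station import ctrl
import cv2,numpy as np
def cloud(n):
    m=ctrl.camera_model(n);K=m["K"];E=m["extrinsics"];p,d=ctrl.camera(n);v,u=np.mgrid[:384,:512]
    return p,d,np.stack([(u-K[0,2])/K[0,0]*d,(v-K[1,2])/K[1,1]*d,d],-1)@E[:3,:3].T+E[:3,3]
p,d,Q=cloud("wrist")
b=Q[...,:2]-[.541,-.1515];bx=b@[.911,-.412];by=b@[.412,.911]
for a in(-.02,-.01,0,.01,.02):
    k=(abs(bx-a)<.003)&(abs(by)<.055)&(d>0)&(abs(Q[...,2]-.17)<.05);print("flap z at",a,k.sum(),np.median(Q[k][:,2]).round(4) if k.any() else None)
p,d,Q=cloud("side")
P0=np.load("side0.npz")
for n_,c in(("g1",(.6444,.2661)),("g2",(.4572,.1769))):
    k=(np.hypot(Q[...,0]-c[0],Q[...,1]-c[1])<.04)&(Q[...,2]>.03)&(Q[...,2]<.095);print(n_,Q[k].mean(0),k.sum())
cv2.imwrite("pics/end.png",cv2.resize(p[90:230,210:350],(560,560),interpolation=cv2.INTER_CUBIC)[:,:,::-1])
cv2.imwrite("pics/end2.png",p[:,:,::-1])
E
```

```text
11.0667 [ 0.5364 -0.1494  0.2861] jaw 65.7 [ 1.e-04  0.e+00 -1.e+00] [-0.34  0.27  1.38  0.    1.5  -1.48] [-0.9 -0.7 -1.2] 0.0404
flap z at -0.02 706 0.179
flap z at -0.01 738 0.179
flap z at 0 698 0.179
flap z at 0.01 671 0.179
flap z at 0.02 624 0.1791
g1 [0.63629966 0.27486255 0.06321125] 138
g2 [0.4500827  0.18614029 0.06258461] 133
```

View pics/end.png

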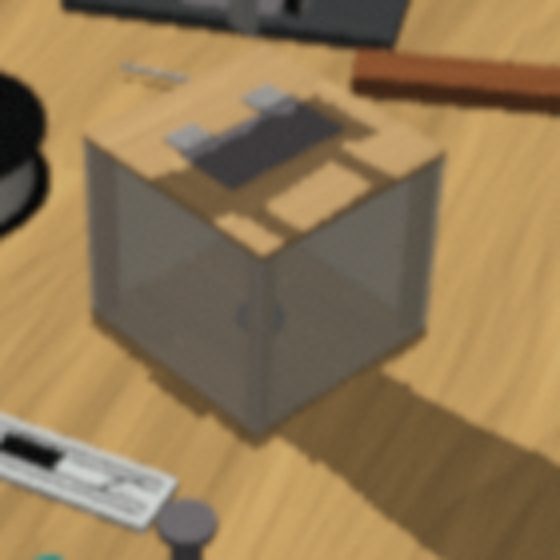

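View pics/end2.png

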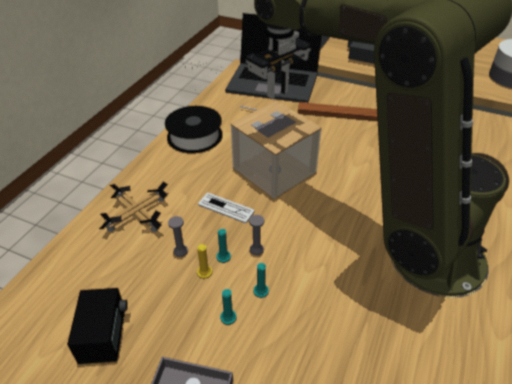

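```bash
python3 -c "
from station import ctrl
print(ctrl.hand_in())"
```

```text
the job is handed in; nothing more can be done
None
```

The failed column is inside the scrap box with the flap shut again, and I handed the job in at about 11 s of the 42 s allowed.

**What I did:** The failed print was the grey column without a top flange, at pixel (171, 201) in the top view. I gripped it near its top, carried it over the box and pushed it foot first through the flap. I let go once its top was past the flap's free edge, then pulled the gripper straight out.

**Last checks:**
- **Flap:** measured level with the lid, at 0.179 m across its width.
- **Column:** the gripper came out empty, and a dark shape that I take to be the column's foot shows faintly near the floor through the clear walls. I did not measure the column's resting position inside the box.
- **Finished columns:** both are still upright, less than 1 mm from their starting readings.
- **Contact:** the gripper was clear, about 0.1 m above the lid. Wrist forces in the readings stayed under about 4 N.

No check failed or disagreed. The hand-in gives no verdict.

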